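Close the slide carrier's flap under its lip

ROBOT

A 7-joint arm with a two-finger parallel gripper is mounted at the origin on a cart in front of the work surface, level with it; the furniture and walls round the work are solid. World frame = base frame: x ahead of the robot, y to its left, z up, the work surface at z = 0. Lengths are in m, angles in rad, forces in N, time in s.
With the tool pointing down it reaches from about 0.4 to 0.85 m from the base axis. Payload 10.4 kg.
Tool frame: the origin (TCP) lies on the centre line of the jaws, within the pads' length; the fingertips stand 11 mm ahead of it and the grasp point (between the pads) lies 8 mm behind it (manip.finger_overhang is the distance from the TCP to the fingertips, in m); z points along the fingers, y is the line along which they close (so a half turn about z gives the same grasp; the last joint's range is limited). The gripper opens to 85 mm and grips with 20 to 120 N. Pads are 22 mm wide; open, the fingers measure 114 mm over their backs; the gripper's body (76 mm by 85 mm) begins 54 mm behind the grasp point. The pads swing forward as they close: fully open they stand 13 mm farther back than shut.
Start: joints at [-1.205, 0.332, -0.065, 1.46, 0.022, 1.35, -0.088], TCP at [0.237, 0.578, 0.242] pointing down, gripper open.
Joint ranges: [-2.6, 2.6], [-0.5, 2.12], [-1.47, 1.34], [0.16, 2.42], [-1.27, 4.41], [0.06, 2.06], [-2.6, 2.6]. Speed limits (rad/s): [2.22, 2.22, 2.79, 2.79, 3.14, 3.14, 3.14].

INTERFACE

Orientations are given as a unit quaternion [x, y, z, w].
In Python, from workcell import manip, imaging, workorder gives the robot as it stands.
- The arm moves only by the tool jog_arm, never from a script. Its argument "deltas" is a list of rows, each an object with "gripper": the opening, from 0 (shut) to 1 (fully open); "offset": the shift along the tool's x, y, z in m, a list of three; "rotation": the turn, a rotation vector about the tool's x, y, z in degrees, a list of three. In form: [{"gripper": gripper, "offset": [tx, ty, tz], "rotation": [ax, ay, az]}, ...]. A call has 1 to 20 rows; each row shifts and turns the commanded pose from where the row before left it, along the tool's axes as they then stand; what a row does not reach is not made up. A row lasts 1/10 s, in which the tool goes at most 50 mm and 8.59 degrees, less where a joint would pass 70% of its speed; a pose out of reach is approached as far as the arm can. A call with a gripper value outside its range is refused whole. The fingers move at their own pace and stop on an object; "newtons" is the grip in N (left out, the last holds). Time passes only in rows, so rows that do not move let the fingers close. It gives the time, the measured TCP pose, the force, the opening and the grip force at its end, in the units of the state.
- manip.get_obs(): the state, without advancing time (a new reading comes with each control period).
- imaging.camera(name): name is "scene" or "top" or "wrist"; returns the picture (480x640x3 uint8, blue, green, red); there is no depth.
- imaging.camera_model(name): a dict with "camera_matrix" (3x3 intrinsics, pixels), "k1" (the pictures are not rectified: a ray, as slopes to the right and down, at radius r is drawn at 1 + k1 r^2 times it, then the intrinsics apply), "world_to_cam" (4x4, takes a point from world to camera coordinates); the wrist camera has in their place "hand_eye" (4x4, takes a point from camera to tool coordinates, whose origin is the TCP and whose axes are the flange's). Camera axes: x right, y up, looking along -z (the intrinsics and any distortion apply to the point x, -y, -z); pixel columns grow to the right and rows downward; lengths in m; the calibration is good to about 2 mm. A picture is of the moment at which its call begins: read the wrist's pose just before it. camera_model takes no time and is no camera call.
- workorder.hand_in(): hands the job in; it is judged then, once.
The state is a dict: "clock": time; "joint_pos": joint angles; "joint_velocities": joint speeds; "tau": joint torques, N m; "position": TCP position; "ee_rot": TCP orientation; "ft_force": force on the tool from outside, world axes, zero at the start; "torque": the same for the moment, N m; "grip_width": opening from 0.0 (shut) to 1.0 (fully open); "grasp_force": force on a finger pad.
Only numpy, scipy, OpenCV 4.12 (cv2) and the standard library are available. Lean on these libraries where they do the work, as an engineer would, in place of code of your own. Each camera call takes 0.05 s, during which the arm holds its last target. There are 200 camera calls.

TASK

Close the flat carrier of microscope slides: with the fingertips push its standing flap over until it lies flat, and, holding it down, push it along by its raised step until its free edge is tucked fully home beneath the fixed lip, so that it stays shut when you let go. Only push and press: do not take hold of the flap or touch its white inner lining, and leave the other things on the table where they are.

Things in the scene. Friction and masses are not known exactly. Their poses are not given: they have to be found in the camera images.
- carrier: flat grey plastic carrier for two microscope slides, 132x104 mm, 30 high at the lip, fixed to the table. Origin: centre of its underside. Its x axis points level from hinge end to lip end, y along the hinge, z up. Base plate 6 thick; ears 26 high stand at both ends of the hinge (y = +-48 to +-52, x = -66 to -32)
- hinge_line (a point): middle of the hinge line when the hinge rod is fully back, fixed to the carrier at x = -60, y = 0, z = 18 mm; axes as the carrier's
- flap (a joint): flap angle (rad): 0 = folded over flat, 1.57 = upright; found near 1.6. A weak spring (0.06 N m per rad towards 1.6) lifts it again when nothing holds it down. Grey plate, 90 wide, 104 from hinge line to free edge, 3 thick; outer face (upper when flat) 3 from the hinge line, 21 mm above the table when flat. Fold it by pushing the outer face, which looks away from the lip, towards the lip
- hinge_rod (a joint): how far flap and hinge rod have slid towards the lip (m): 0 = back, 0.015 = the stop, fully home. The pins run in level slots in the ears with about 3 N friction and stay where left. With the rod back, the flat flap's free edge lies 6 mm short of the lip; at the stop it lies 9 mm beneath it
- flap_edge (a point): middle of the flap's free edge, half way through its thickness; 104 mm from the hinge line
- step_foot (a point): foot of the step on the outer face, mid width, 82 mm from the hinge line. The step is 90 wide, 5.5 high; its upright wall faces the hinge (push a fingertip against it towards the lip) and a slope behind it ends 96 mm from the hinge line. Axes turn with the flap (x to free edge, z out of the outer face)
- lip_edge (a point): lower front edge of the fixed lip, middle. Lip 56 wide, 16 deep (carrier x = 50 to 66), 4 thick, underside 25.5 mm above the table, 4.5 above the top of the flat flap; it does not bend. A flap folded down while already slid forward lands on top of it. Axes as the carrier's
- lining: white lining on the flap's inner face (lower face when flat), 94x86x2 mm; must not be touched by the fingers; origin on the hinge line
- vial_1: glass sample vial with a white cap, 25 mm across, 47 tall, loose, just beyond the lip end of the carrier; origin under its centre
- vial_2: glass sample vial with a red cap, 25 mm across, 47 tall, loose, on the left beside the marker; origin under its centre
- weight_50g: brass calibration weight, 20 mm across, 31 tall, loose, just beyond the lip end of the carrier; origin under its centre
- timer: digital timer, 60x62x18, loose, lying close behind the hinge end of the carrier; origin under its centre
- petri: clear petri dish, 62 mm across, 15 tall, loose, on the right; origin under its centre
- marker: marker pen, 135 mm long, 17 thick, loose, on the left; origin under its centre
- buffer_7: white bottle with a yellow cap, 39 mm across, 79 tall, loose, at the back between the instruments; origin under its centre

How it is judged:
At the end, for the whole second after the job is handed in: the flap lies folded over (less than 0.09 rad from flat), slid at least 10 of its 15 mm home, its free edge at least 4 mm beneath the lip and below the lip's underside, and it stays so at rest by itself (value of joint flap below 0.09 rad and value of joint hinge_rod above 0.01 m and x of flap_edge in the frame of lip_edge above 0.004 m and z of flap_edge in the frame of lip_edge below 0.0005 m and velocity of joint flap between -0.05 and 0.05 rad/s); the robot touches nothing.
It fails at once if the fingers touch the flap's inner lining (more than 1 N), as in taking hold of the flap (contact force between the fingers and lining above 1 N).
It fails at once if the white-capped vial, the brass weight or the timer beside the carrier is moved more than 20 mm or lifted (distance of any of vial_1, weight_50g, timer from where it was at the start of the episode above 0.02 m or height (world z) of any of vial_1, weight_50g, timer above 0.015 m).
It fails at once if the red-capped vial, petri dish, marker or yellow-capped bottle is moved more than 20 mm or lifted (distance of any of vial_2, petri, marker, buffer_7 from where it was at the start of the episode above 0.02 m or height (world z) of any of vial_2, petri, marker, buffer_7 above 0.015 m).
It also fails if it takes over 42 s, if anything falls off the work surface, if the arm or the gripper's body presses on something with over 40 N, if the wrist force passes 120 N, or if a joint passes its speed limit or range.

## Working session

There is one attempt and no reset: what is moved stays moved. The work goes in short steps, Python scripts to look and compute and a tool call to move; the robot and the scene stay as the last step left them, time stands still between calls to the robot, and variables do not carry over. Pictures are saved under pics/ and viewed, at most 10 in all, crops included, and the job is handed in when it is done.

Besides the shell and the picture viewer there is one more tool, called after "Emit:" by a JSON object that holds its "method" and its "body", one argument or row to a line. jog_arm: Moves the arm, as the interface text tells. Its arguments: {"type":"object","properties":{"deltas":{"type":"array","items":{"type":"object","properties":{"gripper":{"type":"number"},"offset":{"type":"array","items":{"type":"number"}},"rotation":{"type":"array","items":{"type":"number"}}}}},"newtons":{"type":"number"}},"required":["deltas"]}

```bash
mkdir -p pics; python3 - <<'E'
from workcell import manip, imaging
import cv2
for n in ("scene","top"):
    cv2.imwrite(f"pics/{n}0.png", imaging.camera(n))
    m=imaging.camera_model(n); print(n,m)
o=manip.get_obs(); print(o["clock"],o["position"],o["ee_rot"],o["ft_force"],manip.finger_overhang)
E
```

```text
scene {'camera_matrix': array([[455.307291  ,   0.        , 319.34082473],
       [  0.        , 455.307291  , 237.49305191],
       [  0.        ,   0.        ,   1.        ]]), 'k1': -0.09997371878785855, 'world_to_cam': array([[-0.41776446, -0.9083571 ,  0.01897989,  0.3398485 ],
       [ 0.51736632, -0.22066677,  0.82682421, -0.29620306],
       [-0.7468634 ,  0.35523733,  0.5621401 , -0.57788409],
       [ 0.        ,  0.        ,  0.        ,  1.        ]])}
top {'camera_matrix': array([[440.56272481,   0.        , 332.61072242],
       [  0.        , 440.56272481, 239.40907875],
       [  0.        ,   0.        ,   1.        ]]), 'k1': -0.028411548085249906, 'world_to_cam': array([[ 0.00491913, -0.99994764,  0.00897344,  0.11076137],
       [ 0.99724783,  0.0055693 ,  0.0739307 , -0.54140481],
       [-0.0739768 ,  0.00858507,  0.99722301, -1.01950554],
       [ 0.        ,  0.        ,  0.        ,  1.        ]])}
0.1 [0.23678925 0.57805461 0.2416004 ] [ 1.93141111e-01  9.81170787e-01 -6.24517814e-04 -9.40773022e-05] [ 0.38462298  0.79979213 -0.60568955] 0.011
```

View pics/top0.png

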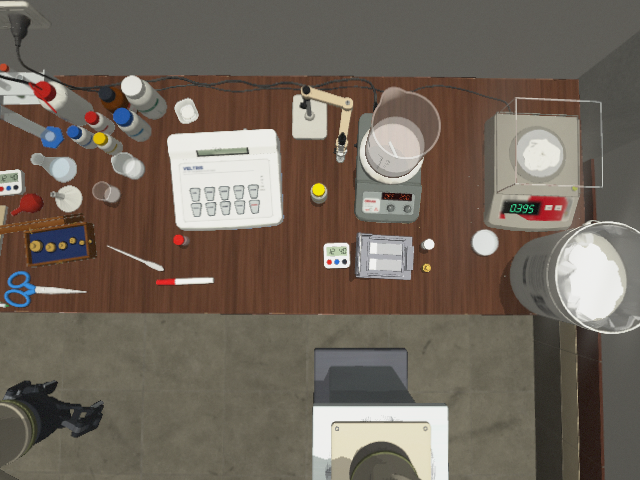

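View pics/scene0.png

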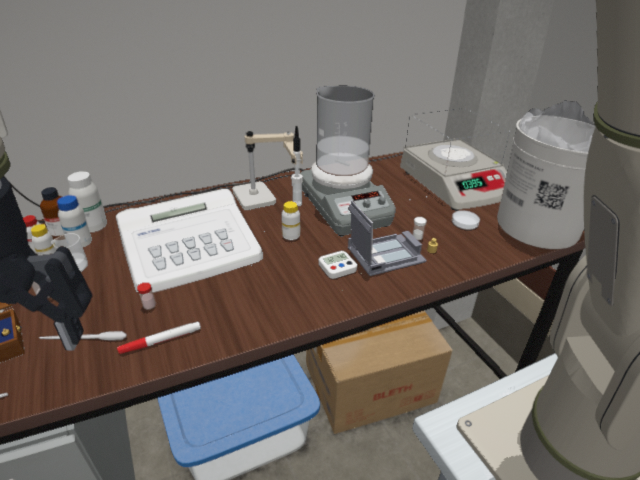

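The carrier is at top-image (355–413, 234–278), with the hinge to the left next to the timer (336,255). The lip is to the right, towards −y, next to the white vial (428,244) and the brass weight (427,268).

```bash
cat > h.py <<'E'
import numpy as np, cv2
from workcell import imaging
def ray(n,uv):
    m=imaging.camera_model(n);K=m["camera_matrix"]
    p=cv2.undistortPoints(np.array([[uv]],float),K,np.array([m["k1"],0,0,0]))[0,0]
    T=m["world_to_cam"];R=T[:3,:3]
    return -R.T@T[:3,3], R.T@np.array([p[0],-p[1],-1])
def onz(n,uv,z):
    c,d=ray(n,uv); return c+d*(z-c[2])/d[2]
E
python3 - <<'E'
import cv2
a=cv2.imread("pics/top0.png")[220:295,315:445]
b=cv2.imread("pics/scene0.png")[190:285,310:445]
a=cv2.resize(a,None,fx=5,fy=5,interpolation=cv2.INTER_CUBIC);b=cv2.resize(b,None,fx=5,fy=5,interpolation=cv2.INTER_CUBIC)
cv2.imwrite("pics/a.png",a);cv2.imwrite("pics/b.png",b)
E
```

```text
(no output)
```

View pics/a.png

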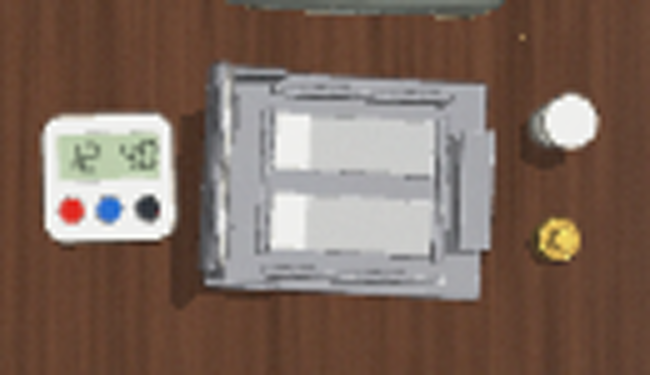

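View pics/b.png

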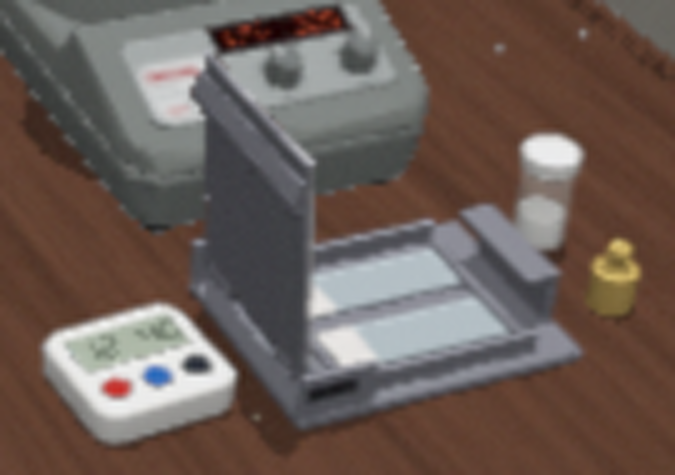

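```bash
python3 - <<'E'
from h import *
A=lambda u,v:(315+(u+.5)/5-.5,220+(v+.5)/5-.5)
B=lambda u,v:(310+(u+.5)/5-.5,190+(v+.5)/5-.5)
P=lambda s,p:print(s,np.round(p,4))
P("lip-end far  top",onz("top",A(487,85),.006))
P("lip-end near top",onz("top",A(480,298),.006))
P("lip outer far",onz("top",A(494,130),.030))
P("lip outer near",onz("top",A(490,250),.030))
P("lip-end near sc",onz("scene",B(580,352),.006))
P("hinge near sc",onz("scene",B(302,428),.0))
P("hinge near top",onz("top",A(207,285),.006))
P("flap top far top",onz("top",A(222,66),.122))
P("flap top near top",onz("top",A(210,270),.122))
P("flap top near sc",onz("scene",B(313,163),.122))
P("flap top far sc",onz("scene",B(210,60),.122))
P("vial",onz("top",A(572,122),.047));P("weight",onz("top",A(560,240),.031))
for q in [(45,115),(175,115),(45,240),(178,240)]:P("timer",onz("top",A(*q),.018))
E
```

```text
lip-end far  top [ 0.5496 -0.0767  0.006 ]
lip-end near top [ 0.4479 -0.0726  0.006 ]
lip outer far [ 0.5266 -0.0753  0.03  ]
lip outer near [ 0.4706 -0.073   0.03  ]
lip-end near sc [ 0.4435 -0.0702  0.006 ]
hinge near sc [0.4527 0.056  0.    ]
hinge near top [0.4535 0.0575 0.006 ]
flap top far top [0.5476 0.0584 0.122 ]
flap top near top [0.461  0.0634 0.122 ]
flap top near sc [0.4572 0.0603 0.122 ]
flap top far sc [0.5387 0.0594 0.122 ]
vial [ 0.5294 -0.1081  0.047 ]
weight [ 0.4753 -0.1055  0.031 ]
timer [0.5333 0.1348 0.018 ]
timer [0.5336 0.0734 0.018 ]
timer [0.4744 0.1344 0.018 ]
timer [0.4747 0.0719 0.018 ]
```

Emit:
{"method": "jog_arm", "body": {
  "deltas": [
    {"gripper": 0, "offset": [-0.036, -0.028, 0.0], "rotation": [0, 0, 0]},
    {"gripper": 0, "offset": [-0.036, -0.028, 0.0], "rotation": [0, 0, 0]},
    {"gripper": 0, "offset": [-0.036, -0.028, 0.0], "rotation": [0, 0, 0]},
    {"gripper": 0, "offset": [-0.036, -0.028, 0.0], "rotation": [0, 0, 0]},
    {"gripper": 0, "offset": [-0.036, -0.028, 0.0], "rotation": [0, 0, 0]},
    {"gripper": 0, "offset": [-0.036, -0.028, 0.0], "rotation": [0, 0, 0]},
    {"gripper": 0, "offset": [-0.036, -0.028, 0.0], "rotation": [0, 0, 0]},
    {"gripper": 0, "offset": [-0.036, -0.028, 0.0], "rotation": [0, 0, 0]},
    {"gripper": 0, "offset": [-0.036, -0.028, 0.0], "rotation": [0, 0, 0]},
    {"gripper": 0, "offset": [-0.036, -0.028, 0.0], "rotation": [0, 0, 0]},
    {"gripper": 0, "offset": [-0.036, -0.028, 0.0], "rotation": [0, 0, 0]},
    {"gripper": 0, "offset": [0, 0, 0], "rotation": [0, 0, 8.5]},
    {"gripper": 0, "offset": [0, 0, 0], "rotation": [0, 0, 8.5]},
    {"gripper": 0, "offset": [0, 0, 0], "rotation": [0, 0, 8.5]},
    {"gripper": 0, "offset": [0, 0, 0], "rotation": [0, 0, 8.5]},
    {"gripper": 0, "offset": [0, 0, 0], "rotation": [0, 0, 8.5]},
    {"gripper": 0, "offset": [0, 0, 0], "rotation": [0, 0, 8.5]},
    {"gripper": 0, "offset": [0, 0, 0], "rotation": [0, 0, 8.5]},
    {"gripper": 0, "offset": [0, 0, 0], "rotation": [0, 0, 8.5]},
    {"gripper": 0, "offset": [0, 0, 0], "rotation": [0, 0, 2]}
  ]
}}

```text
clock: 2.1
position: [0.4864, 0.1431, 0.242]
ee_rot: [0.723, 0.691, -0.0, -0.0]
ft_force: [1.1, 0.2, 0.3]
grip_width: -0.0
grasp_force: 0.0
```

Emit:
{"method": "jog_arm", "body": {
  "deltas": [
    {"gripper": 0, "offset": [-0.009, 0.005, 0.036], "rotation": [0, 0, 0]},
    {"gripper": 0, "offset": [-0.009, 0.005, 0.036], "rotation": [0, 0, 0]},
    {"gripper": 0, "offset": [-0.009, 0.005, 0.036], "rotation": [0, 0, 0]},
    {"gripper": 0, "offset": [-0.009, 0.005, 0.036], "rotation": [0, 0, 0]},
    {"gripper": 0, "offset": [0, 0, 0], "rotation": [0, 0, 0]}
  ]
}}

```text
clock: 2.6
position: [0.5024, 0.1043, 0.0941]
ee_rot: [0.722, 0.692, -0.004, -0.001]
ft_force: [-1.2, -0.4, -0.4]
grip_width: 0.003
grasp_force: 0.0
```

```bash
python3 - <<'E'
from workcell import imaging
import cv2
b=imaging.camera("scene")[150:285,270:450]
cv2.imwrite("pics/c.png",cv2.resize(b,None,fx=4,fy=4,interpolation=cv2.INTER_CUBIC))
E
```

```text
(no output)
```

View pics/c.png

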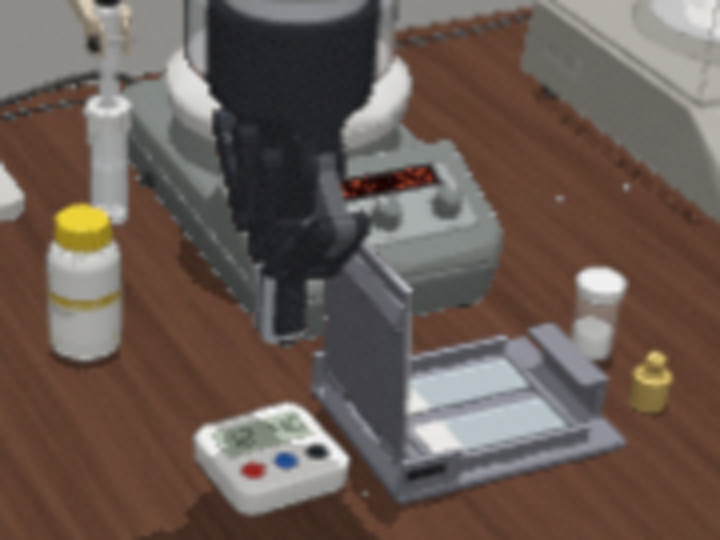

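Emit:
{"method": "jog_arm", "body": {
  "deltas": [
    {"gripper": 0, "offset": [-0.019, 0, 0], "rotation": [0, 0, 0]},
    {"gripper": 0, "offset": [-0.019, 0, 0], "rotation": [0, 0, 0]},
    {"gripper": 0, "offset": [-0.009, 0, 0], "rotation": [0, 0, 0]},
    {"gripper": 0, "offset": [-0.009, 0, 0], "rotation": [0, 0, 0]},
    {"gripper": 0, "offset": [-0.008, 0, 0.0025], "rotation": [0, 0, 0]},
    {"gripper": 0, "offset": [-0.008, 0, 0.0025], "rotation": [0, 0, 0]},
    {"gripper": 0, "offset": [-0.0075, 0, 0.005], "rotation": [0, 0, 0]},
    {"gripper": 0, "offset": [-0.0075, 0, 0.005], "rotation": [0, 0, 0]},
    {"gripper": 0, "offset": [0, 0, 0], "rotation": [0, 0, 0]}
  ]
}}

```text
clock: 3.55
position: [0.5011, 0.0183, 0.0823]
ee_rot: [0.721, 0.692, -0.001, -0.0]
ft_force: [-0.6, 0.1, 0.7]
grip_width: -0.004
grasp_force: 0.1
```

```bash
python3 - <<'E'
from workcell import imaging
import cv2
b=imaging.camera("scene")[150:285,270:450]
cv2.imwrite("pics/d.png",cv2.resize(b,None,fx=4,fy=4,interpolation=cv2.INTER_CUBIC))
E
```

```text
(no output)
```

View pics/d.png

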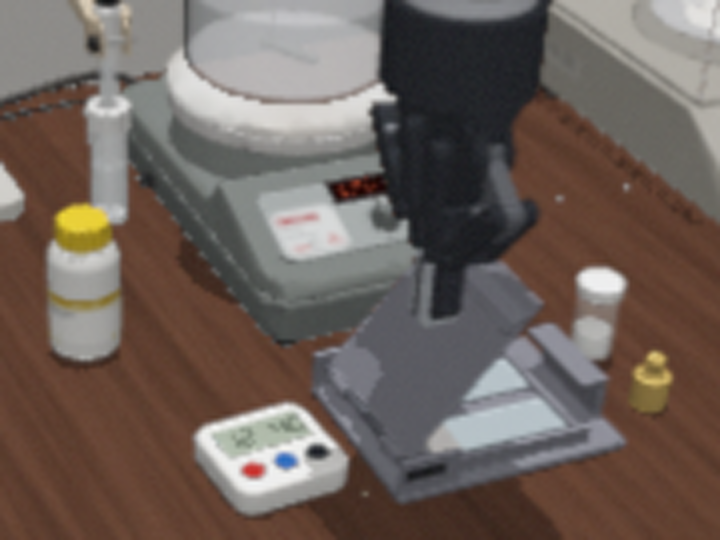

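The flap is folding at about 45–50°, with the tip on its outer face near (440,315), short of the step. I'll continue along the arc.

Emit:
{"method": "jog_arm", "body": {
  "deltas": [
    {"gripper": 0, "offset": [-0.0055, 0, 0.0065], "rotation": [0, 0, 0]},
    {"gripper": 0, "offset": [-0.0055, 0, 0.0065], "rotation": [0, 0, 0]},
    {"gripper": 0, "offset": [-0.003, 0, 0.0055], "rotation": [0, 0, 0]},
    {"gripper": 0, "offset": [-0.003, 0, 0.0055], "rotation": [0, 0, 0]},
    {"gripper": 0, "offset": [-0.002, 0, 0.0055], "rotation": [0, 0, 0]},
    {"gripper": 0, "offset": [-0.002, 0, 0.0055], "rotation": [0, 0, 0]},
    {"gripper": 0, "offset": [0, 0, 0], "rotation": [0, 0, 0]},
    {"gripper": 0, "offset": [0, 0, 0.003], "rotation": [0, 0, 0]},
    {"gripper": 0, "offset": [0, 0, 0.003], "rotation": [0, 0, 0]},
    {"gripper": 0, "offset": [0, 0, 0], "rotation": [0, 0, 0]}
  ]
}}

```text
clock: 4.6
position: [0.5009, -0.0012, 0.042]
ee_rot: [0.721, 0.693, 0.0, -0.0]
ft_force: [0.3, 0.8, 0.6]
grip_width: -0.0
grasp_force: 0.4
```

Emit:
{"method": "jog_arm", "body": {
  "deltas": [
    {"gripper": 0, "offset": [0, 0, 0.003], "rotation": [0, 0, 0]},
    {"gripper": 0, "offset": [0, 0, 0.003], "rotation": [0, 0, 0]},
    {"gripper": 0, "offset": [0, 0, 0.002], "rotation": [0, 0, 0]},
    {"gripper": 0, "offset": [0, 0, 0], "rotation": [0, 0, 0]},
    {"gripper": 0, "offset": [0, 0, 0], "rotation": [0, 0, 0]}
  ]
}}

```text
clock: 5.1
position: [0.5008, -0.0014, 0.0342]
ee_rot: [0.721, 0.693, -0.0, -0.0]
ft_force: [-0.1, -0.2, 1.8]
grip_width: -0.002
grasp_force: 0.4
```

Emit:
{"method": "jog_arm", "body": {
  "deltas": [
    {"gripper": 0, "offset": [0, 0, 0.0015], "rotation": [0, 0, 0]},
    {"gripper": 0, "offset": [0, 0, 0.0015], "rotation": [0, 0, 0]},
    {"gripper": 0, "offset": [0, 0, 0], "rotation": [0, 0, 0]},
    {"gripper": 0, "offset": [0, 0, 0], "rotation": [0, 0, 0]}
  ]
}}

```text
clock: 5.5
position: [0.501, -0.0015, 0.0316]
ee_rot: [0.721, 0.693, 0.0, -0.0]
ft_force: [-1.2, -0.7, 6.8]
grip_width: 0.002
grasp_force: 3.5
```

Emit:
{"method": "jog_arm", "body": {
  "deltas": [
    {"gripper": 0, "offset": [-0.003, 0, 0], "rotation": [0, 0, 0]},
    {"gripper": 0, "offset": [-0.003, 0, 0], "rotation": [0, 0, 0]},
    {"gripper": 0, "offset": [-0.003, 0, 0], "rotation": [0, 0, 0]},
    {"gripper": 0, "offset": [-0.003, 0, 0], "rotation": [0, 0, 0]},
    {"gripper": 0, "offset": [-0.003, 0, 0], "rotation": [0, 0, 0]},
    {"gripper": 0, "offset": [0, 0, 0], "rotation": [0, 0, 0]}
  ]
}}

```text
clock: 6.1
position: [0.5004, -0.0159, 0.0316]
ee_rot: [0.721, 0.693, 0.0, -0.0]
ft_force: [-1.4, 1.0, 6.9]
grip_width: -0.001
grasp_force: 3.5
```

Emit:
{"method": "jog_arm", "body": {
  "deltas": [
    {"gripper": 0, "offset": [-0.0025, 0, 0], "rotation": [0, 0, 0]},
    {"gripper": 0, "offset": [-0.0025, 0, 0], "rotation": [0, 0, 0]},
    {"gripper": 0, "offset": [-0.0025, 0, 0], "rotation": [0, 0, 0]},
    {"gripper": 0, "offset": [-0.0025, 0, 0], "rotation": [0, 0, 0]},
    {"gripper": 0, "offset": [0, 0, 0], "rotation": [0, 0, 0]}
  ]
}}

```text
clock: 6.6
position: [0.5003, -0.0263, 0.0316]
ee_rot: [0.721, 0.693, 0.001, 0.0]
ft_force: [0.4, 2.1, 4.5]
grip_width: -0.002
grasp_force: 2.7
```

```bash
python3 - <<'E'
from workcell import imaging
import cv2
b=imaging.camera("scene")[180:285,320:460]
cv2.imwrite("pics/e.png",cv2.resize(b,None,fx=5,fy=5,interpolation=cv2.INTER_CUBIC))
E
```

```text
(no output)
```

View pics/e.png

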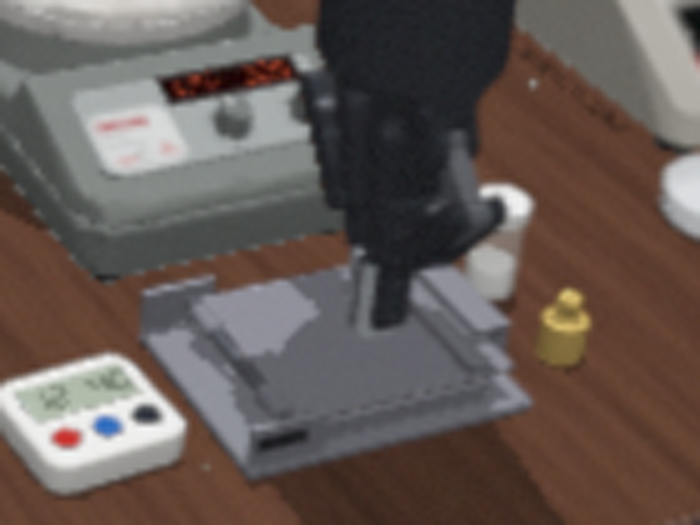

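The flap lies flat at the lip and the finger is near the step wall. I'll keep pushing.

Emit:
{"method": "jog_arm", "body": {
  "deltas": [
    {"gripper": 0, "offset": [-0.002, 0, 0], "rotation": [0, 0, 0]},
    {"gripper": 0, "offset": [-0.002, 0, 0], "rotation": [0, 0, 0]},
    {"gripper": 0, "offset": [-0.002, 0, 0], "rotation": [0, 0, 0]},
    {"gripper": 0, "offset": [0, 0, 0], "rotation": [0, 0, 0]}
  ]
}}

```text
clock: 7.05
position: [0.5, -0.0322, 0.0315]
ee_rot: [0.721, 0.693, 0.0, 0.0]
ft_force: [0.1, 2.6, 5.3]
grip_width: 0.003
grasp_force: 2.5
```

Emit:
{"method": "jog_arm", "body": {
  "deltas": [
    {"gripper": 0, "offset": [-0.002, 0, 0], "rotation": [0, 0, 0]},
    {"gripper": 0, "offset": [-0.002, 0, 0], "rotation": [0, 0, 0]},
    {"gripper": 0, "offset": [0, 0, 0], "rotation": [0, 0, 0]}
  ]
}}

```text
clock: 7.35
position: [0.4999, -0.035, 0.0315]
ee_rot: [0.721, 0.693, 0.001, -0.0]
ft_force: [0.0, 6.1, 4.7]
grip_width: -0.002
grasp_force: 6.1
```

Emit:
{"method": "jog_arm", "body": {
  "deltas": [
    {"gripper": 0, "offset": [-0.002, 0, 0], "rotation": [0, 0, 0]},
    {"gripper": 0, "offset": [-0.001, 0, 0], "rotation": [0, 0, 0]},
    {"gripper": 0, "offset": [0, 0, 0], "rotation": [0, 0, 0]}
  ]
}}

```text
clock: 7.65
position: [0.4999, -0.0353, 0.0314]
ee_rot: [0.72, 0.694, 0.002, -0.001]
ft_force: [1.1, 16.0, 3.9]
grip_width: -0.0
grasp_force: 9.5
```

It is at the stop: 16 N and no further movement. I'll back off and lift.

Emit:
{"method": "jog_arm", "body": {
  "deltas": [
    {"gripper": 0, "offset": [0.003, 0, 0], "rotation": [0, 0, 0]},
    {"gripper": 0, "offset": [0.0015, 0, -0.002], "rotation": [0, 0, 0]},
    {"gripper": 0, "offset": [0.001, 0, -0.005], "rotation": [0, 0, 0]},
    {"gripper": 0, "offset": [0, 0, -0.01], "rotation": [0, 0, 0]},
    {"gripper": 0, "offset": [0, 0, -0.03], "rotation": [0, 0, 0]},
    {"gripper": 0, "offset": [0, 0, -0.04], "rotation": [0, 0, 0]},
    {"gripper": 0, "offset": [0.02, 0, -0.04], "rotation": [0, 0, 0]},
    {"gripper": 0, "offset": [0.04, 0, -0.02], "rotation": [0, 0, 0]},
    {"gripper": 0, "offset": [0.04, 0, 0], "rotation": [0, 0, 0]},
    {"gripper": 0, "offset": [0.04, 0, 0], "rotation": [0, 0, 0]},
    {"gripper": 0, "offset": [0, 0, 0], "rotation": [0, 0, 0]}
  ]
}}

```text
clock: 8.75
position: [0.5046, 0.1112, 0.1789]
ee_rot: [0.719, 0.695, 0.001, -0.0]
ft_force: [0.3, 0.4, -0.3]
grip_width: 0.003
grasp_force: 0.0
```

```bash
python3 - <<'E'
from workcell import imaging
import cv2
b=imaging.camera("scene")[190:285,320:455]; a=imaging.camera("top")[220:295,315:445]
b=cv2.resize(b,(520,366),interpolation=cv2.INTER_CUBIC);a=cv2.resize(a,(520,300)[:2],interpolation=cv2.INTER_CUBIC)
cv2.imwrite("pics/f.png",cv2.resize(cv2.vconcat([b,a]),None,fx=.88,fy=.88))
E
```

```text
(no output)
```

View pics/f.png

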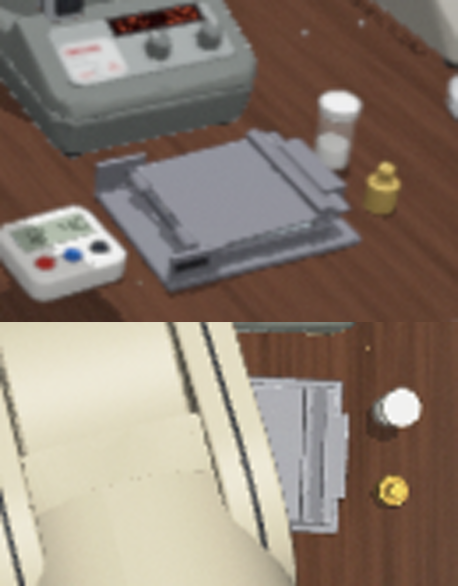

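The flap lies flat and its free edge is under the lip (around (310,175)). The vial, weight and timer look unmoved, and the arm is clear.

```bash
python3 -c "
from workcell import workorder
print(workorder.hand_in())"
```

```text
the job is handed in; nothing more can be done
None
```

The flap is folded flat and pushed to its stop under the lip; it stayed shut when the arm backed off, and the job was handed in at about 9 s of the 42 s allowed (the hand-in returned no verdict).

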